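Set out the pulley parts on the gridded mat

TASK

Set out the parts on the gridded mat ready for assembly: the big nut flat in the middle of the square directly behind the pillow block (behind = on the side away from the robot), and the tube upright in the middle of the square between the pillow block and the round flange. Lay the pulley flat and centred on top of the flange, then stand the knob, boss down, centred on top of the pulley. Leave the small nut, the red bin and the screwdriver where they are, and let go of everything.

Things in the scene. Friction and masses are not known exactly. Their poses are not given: they have to be found in the camera images.
- mat: Dark rubber mat fixed to the bench, 256 x 256 mm and 3 mm thick, with white lines that make 3 x 3 squares of 80 mm. Origin: centre of its underside (under the middle of the centre square). Its x points away from the robot (mat turned at most 0.25 rad), y to the left; square centres lie at -80, 0 and +80 mm along x and y.
- pillow_block: Grey cast pillow-block bearing, fixed, in the middle of the left or the right square of the mat's middle row. Foot 36 (x) x 66 (y) x 12 mm, with a round-topped housing across it, 30 mm thick (x), 44 mm wide (y), bore along x; 52 mm tall over all. Origin: centre of its underside, on top of the mat (3 mm above the bench). Axes parallel to the mat's.
- flange: Round flange bearing unit, fixed, in the middle of the other of those two squares. Grey disc 70 mm across and 10 mm thick with a steel boss on it 48 mm across; flat boss top 25 mm above the origin. Origin: centre of its underside, on top of the mat (3 mm above the bench). Axes parallel to the mat's.
- big_nut: Big steel hex nut lying flat, 46 mm across flats (53 over corners), 24 mm tall, open bore 28 mm. Origin: centre of its underside, z up. One pair of flats faces +-y, the others every 60 degrees. About 0.18 kg.
- sleeve: Plain steel tube standing upright, 40 mm outside and 26 mm inside diameter, 60 mm tall. Origin: centre of its underside, z up. About 0.28 kg.
- pulley: Aluminium V-belt pulley lying flat: two rims of 58 mm diameter, each 7 mm thick, with an 8 mm wide groove 44 mm across between them; 22 mm tall, flat on both faces (the dark bore is closed). Origin: centre of its underside, z up. About 0.16 kg.
- knob: Black hand knob with a scalloped edge, standing on its steel boss: boss 28 mm across and 9 mm high, above it the knob 46 to 48 mm across from 9 to 30 mm. Origin: centre of the boss's underside, z up. About 0.07 kg.
- small_nut: Small steel hex nut lying flat, 26 mm across flats, 13 mm tall, among the parts; not needed. Origin: centre of its underside.
- red_bin: Open red plastic parts bin with screws, 100 x 75 mm, 48 mm tall; a bystander. Origin: centre of its underside.
- screwdriver: Screwdriver 200 mm long lying beyond the mat, a bystander. Lies along its own x, handle to -x, under 40 mm tall; origin near its middle, at bench level.
Things that resemble listed ones, but are neither listed nor needed, are in the scene too. Leave any yellow look-alike of the pillow_block alone. What is shaped like the big_nut but blue or pink is not meant.

How it is judged:
By the outcome, as a careful person would: the job done as asked, in the order asked, and still so for the second after the job is handed in, with the robot touching nothing.
It also fails if it takes over 112 s, if anything falls off the work surface, if the arm or the gripper's body presses on something with over 40 N, if the wrist force passes 120 N, or if a joint passes its speed limit or range.

ROBOT

A 6-joint arm with a two-finger parallel gripper is mounted at the origin on the work surface. World frame = base frame: x ahead of the robot, y to its left, z up, the work surface at z = 0. Lengths are in m, angles in rad, forces in N, time in s.
With the tool pointing down it reaches from about 0.15 to 0.775 m from the base axis. Payload 6.1 kg.
Tool frame: the origin (TCP) lies on the mounting face of the last link; the fingertips stand 173 mm ahead of it and the grasp point (between the pads) lies 155 mm ahead of it (bot.tip_extent is the distance from the TCP to the fingertips, in m); z points along the fingers, y is the line along which they close (so a half turn about z gives the same grasp; the last joint's range is limited). The gripper opens to 85 mm and grips with 20 to 120 N. Pads are 22 mm wide; open, the fingers measure 114 mm over their backs; the gripper's body (76 mm by 85 mm) begins 54 mm behind the grasp point. The pads swing forward as they close: fully open they stand 13 mm farther back than shut.
Start: joints at [-1.175, 0.126, -0.04, 1.405, 0, 1.571], TCP at [0.202, -0.484, 0.405] pointing down, gripper open.
Joint ranges: [-2.72, 2.72], [-0.95, 1.95], [-1.27, 1.35], [-1.78, 2.02], [-1.46, 1.47], [-3.14, 3.14]. Speed limits (rad/s): [2.39, 2.39, 3.01, 3.14, 3.14, 3.14].

INTERFACE

Orientations are given as a unit quaternion [w, x, y, z].
In Python, from workcell import bot gives the robot as it stands. Calls block until the motion is done:
- bot.move_ptp(position, orientation): joint-space move of the TCP to a pose.
- bot.move_linear(position, v=0.15, orientation=None): straight line of the TCP; orientation=None keeps the orientation; v is the mean speed in m/s.
- bot.goto_joints(angles): joint-space move.
- bot.ungrasp() and bot.close_gripper(newtons=None): open the fingers fully, or close them until they stop; newtons is the grip in N (None keeps the last).
- bot.sleep(seconds).
- bot.inverse_kinematics(position, orientation): joint angles nearest the present ones, or None.
- bot.get_state(): the state.
- bot.camera(name): name is "scene" or "top" or "wrist"; returns a dict with "pixels" (384x512x3 uint8, blue, green, red), "fx", "fy", "cx", "cy" (pixels), "T" (4x4, takes a point from camera to world coordinates); the wrist camera has in their place "mount" (4x4, takes a point from camera to tool coordinates, whose origin is the TCP and whose axes are the flange's). Camera axes: x right, y up, looking along -z (the intrinsics and any distortion apply to the point x, -y, -z); pixel columns grow to the right and rows downward; lengths in m; the calibration is good to about 2 mm. A picture is of the moment at which its call begins: read the wrist's pose just before it. There is no depth.
A pose or a line that the arm cannot do raises bot.Unreachable and nothing moves.
- bot.job_done(): hands the job in; it is judged then, once.
The state is a dict: "time_s": time; "joint_pos": joint angles; "qd": joint speeds; "joint_efforts": joint torques, N m; "tool_pos": TCP position; "eef_rot": TCP orientation; "wrist_force": force on the tool from outside, world axes, zero at the start; "torque": the same for the moment, N m; "width": finger opening in m; "finger_force": force on a finger pad.
Only numpy, scipy, OpenCV 4.12 (cv2) and the standard library are available. Lean on these libraries where they do the work, as an engineer would, in place of code of your own. Each camera call takes 0.05 s, during which the arm holds its last target. There are 200 camera calls.

## Working session

There is one attempt and no reset: what is moved stays moved. The work goes in short steps, each a Python script; the robot and the scene stay as the last script left them, time stands still between calls to the robot, and variables do not carry over. Pictures are saved under pics/ and viewed, at most 14 in all, crops included, and the job is handed in when it is done.

```bash
ls; mkdir -p pics
python3 - <<'E'
from workcell import bot
import cv2,numpy as np
for n in("top","scene"):
    c=bot.camera(n); cv2.imwrite(f"pics/{n}0.png",c["pixels"])
    print(n,{k:(np.round(v,4).tolist() if not isinstance(v,str) else v) for k,v in c.items() if k!="pixels"})
s=bot.get_state(); print(s["time_s"],s["eef_rot"],s["tool_pos"],s["width"],bot.tip_extent)
c=bot.camera("wrist");print({k:(np.round(v,4).tolist() if not isinstance(v,str) else v) for k,v in c.items() if k!="pixels"})
E
```

```text
pics
top {'fx': 408.5125, 'fy': 408.5125, 'cx': 253.8351, 'cy': 189.6651, 'T': [[0.0091, 0.9895, -0.1443, 0.4054], [-0.9995, 0.0046, -0.0315, -0.0491], [-0.0305, 0.1445, 0.989, 1.0852], [0.0, 0.0, 0.0, 1.0]]}
scene {'fx': 359.6554, 'fy': 359.6554, 'cx': 261.1293, 'cy': 191.0714, 'T': [[0.7204, -0.5515, 0.4206, 0.9377], [0.6936, 0.5691, -0.4417, -0.4323], [0.0042, 0.6099, 0.7924, 0.7433], [0.0, 0.0, 0.0, 1.0]]}
0.1 [-6.98957723e-04  9.80483756e-01  1.96598814e-01 -1.46468160e-04] [ 0.20237412 -0.48429347  0.40400629] 0.08567165115571378 0.1734
{'fx': 286.6396, 'fy': 286.6396, 'cx': 252.7843, 'cy': 193.715, 'mount': [[-0.0006, 0.9453, 0.3261, 0.0832], [1.0, 0.0005, 0.0003, 0.0002], [0.0001, 0.3261, -0.9453, 0.0313], [0.0, 0.0, 0.0, 1.0]]}
```

View pics/top0.png

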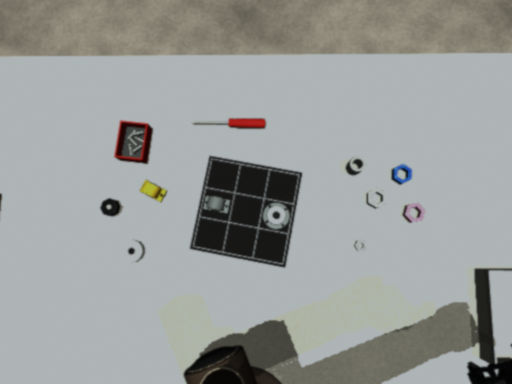

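View pics/scene0.png

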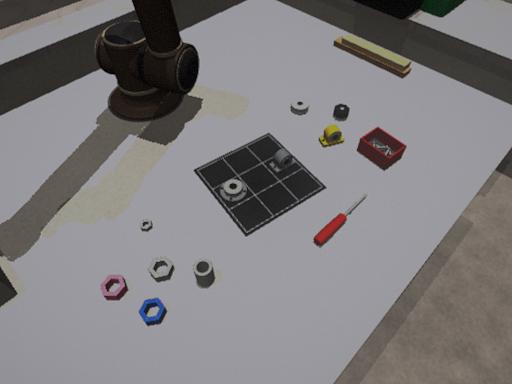

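The top view has the robot at the bottom, with x up and y left.

- **Mat:** centred near (246,211), with the grey pillow block at (216,203) in the left square and the flange at (276,215) in the right one.
- **Hex nuts:** steel (375,199), blue (402,174), pink (414,213) and small steel (359,245). The big nut meant is the steel one at (375,199), because it is large and uncoloured.
- **Other parts:** tube (356,166), pulley (136,251), knob (110,207). The yellow pillow block at (153,190) is a look-alike.

Next I'll take a wrist picture above the nut and tube, and one above the mat.

```bash
cat > h.py <<'E'
from workcell import bot
import cv2, numpy as np
from scipy.spatial.transform import Rotation as R
def rot(yaw):  # tool down, closing axis (tool y) at angle `yaw` from world... see yaw of tool x
    r=R.from_euler('z',yaw)*R.from_euler('x',np.pi); q=r.as_quat(); return [q[3],q[0],q[1],q[2]]
def cam(name):
    s=bot.get_state(); c=bot.camera(name)
    if name=="wrist":
        w,x,y,z=s["eef_rot"]; T=np.eye(4); T[:3,:3]=R.from_quat([x,y,z,w]).as_matrix(); T[:3,3]=s["tool_pos"]; c["T"]=T@np.array(c["mount"])
    c["T"]=np.array(c["T"]); return c
def ray(c,uv,z):
    uv=np.atleast_2d(np.asarray(uv,float)); d=np.c_[(uv[:,0]-c["cx"])/c["fx"],-(uv[:,1]-c["cy"])/c["fy"],-np.ones(len(uv))]@c["T"][:3,:3].T
    o=c["T"][:3,3]; return (o+d*((z-o[2])/d[:,2])[:,None])[:,:2]
def proj(c,P):
    p=(np.atleast_2d(P)-c["T"][:3,3])@c["T"][:3,:3]; return np.c_[c["cx"]-c["fx"]*p[:,0]/p[:,2],c["cy"]+c["fy"]*p[:,1]/p[:,2]]
E
python3 - <<'E'
from h import *
import json
c=cam("top")
for n,uv,z in [("nut",(375,199),.024),("sleeve",(356,166),.06),("pulley",(136,251),.022),("knob",(110,207),.03),("small",(359,245),.013),("pb",(216,203),.03),("fl",(276,215),.028),("mat",(246,211),.003),("bin",(133,142),.048),("yellow",(153,190),.03)]:
    print(n,ray(c,uv,z).round(3))
t=bot.get_state()["time_s"]
p=ray(c,(368,185),.02)[0]
bot.move_ptp([p[0]-.06,p[1],.36],rot(0)); c=cam("wrist"); cv2.imwrite("pics/w1.png",c["pixels"]); print(bot.get_state()["time_s"],bot.get_state()["joint_pos"])
p=ray(cam("top"),(246,211),.003)[0]
bot.move_ptp([p[0]-.06,p[1],.36],rot(0)); c2=cam("wrist"); cv2.imwrite("pics/w2.png",c2["pixels"]); print(bot.get_state()["time_s"])
import pickle; pickle.dump((c,c2),open("w12.pkl","wb"))
cv2.imwrite("pics/w12.png",np.vstack([cv2.resize(c["pixels"][40:344],None,fx=.98,fy=.98),cv2.resize(c2["pixels"][40:344],None,fx=.98,fy=.98)]))
E
```

```text
nut [[ 0.537 -0.33 ]]
sleeve [[ 0.617 -0.275]]
pulley [[0.398 0.29 ]]
knob [[0.512 0.362]]
small [[ 0.419 -0.288]]
pb [[0.524 0.083]]
fl [[ 0.494 -0.073]]
mat [[0.506 0.006]]
bin [[0.682 0.304]]
yellow [[0.557 0.25 ]]
1.5917 [-5.49717492e-01  2.76301256e-01  4.87782676e-02  1.34295873e+00
 -3.23131964e-04  2.59303845e+00]
6.3917
```

View pics/w1.png

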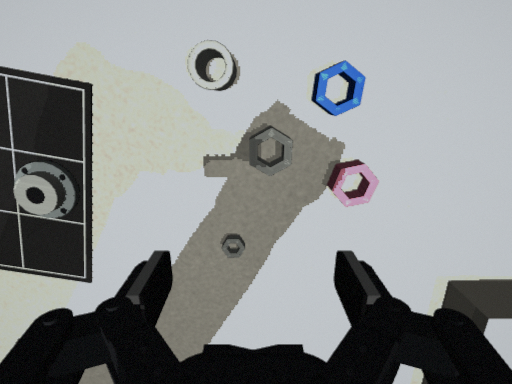

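View pics/w2.png

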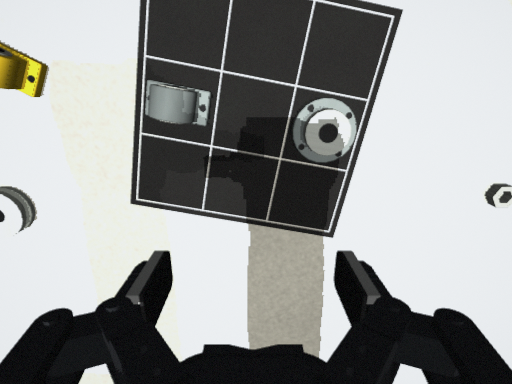

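w1 shows the steel big nut at (271,149), tube top at (210,62), blue nut at (340,88), pink at (354,184) and small nut at (233,245). w2 shows the mat turned about -0.2 rad, the pillow block at (178,102) and the flange at (325,131). I'll measure the mat from its line crossings, then hover over the steel nut to confirm it.

Run:
```python
from h import *
import pickle
c,c2=pickle.load(open("w12.pkl","rb"))
g=cv2.cvtColor(c2["pixels"],cv2.COLOR_BGR2GRAY)
uv=np.float32([[220,71],[300,87],[211,146],[281,158],[205,209],[266,220]]).reshape(-1,1,2)
uv2=cv2.cornerSubPix(g,uv.copy(),(6,6),(-1,-1),(3,50,.01)).reshape(-1,2)
print(uv2.round(1).tolist())
W=ray(c2,uv2,.003)
L=np.array([[40,40],[40,-40],[-40,40],[-40,-40],[-120,40],[-120,-40]])/1000.
# rigid fit
r,_=R.align_vectors(np.c_[W-W.mean(0),0*W[:,0]],np.c_[L-L.mean(0),0*W[:,0]]); th=r.as_euler('xyz')[2]
M=np.array([[np.cos(th),-np.sin(th)],[np.sin(th),np.cos(th)]]); t=W.mean(0)-M@L.mean(0)
print("mat",t.round(4),"yaw",round(th,4),"res",((W-(L@M.T+t))*1000).round(1).tolist())
for n,l in [("nut",(.08,.08)),("mid",(0,0)),("fl",(0,-.08)),("pb",(0,.08))]: print(n,(M@l+t).round(4))
p=ray(c,(271,149),.024)[0]; print("nut w1",p, "sleeve",ray(c,(210,62),.06))
bot.move_ptp([p[0],p[1],.26],rot(0)); c=cam("wrist"); cv2.imwrite("pics/w3.png",c["pixels"]); pickle.dump(c,open("w3.pkl","wb"))
s=bot.get_state();print(s["time_s"],s["tool_pos"],s["joint_pos"])
```

```text
[[221.1999969482422, 70.5999984741211], [295.5, 85.30000305175781], [210.8000030517578, 145.60000610351562], [279.6000061035156, 158.3000030517578], [201.89999389648438, 212.60000610351562], [265.70001220703125, 223.5]]
mat [0.5055 0.0064] yaw -0.1824 res [[1.2, -0.3], [1.2, -0.1], [1.3, -0.1], [1.2, -0.1], [-2.3, 0.3], [-2.6, 0.3]]
nut [0.5987 0.0705]
mid [0.5055 0.0064]
fl [ 0.491  -0.0723]
pb [0.52  0.085]
nut w1 [ 0.54267279 -0.33474768] sleeve [[ 0.62399771 -0.27873556]]
11.1417 [ 0.5427029  -0.33467632  0.26008391] [-5.52590112e-01  3.70392338e-01 -4.33531357e-02  1.15692310e+00
 -3.63497567e-05  2.58881502e+00]
```

View pics/w3.png

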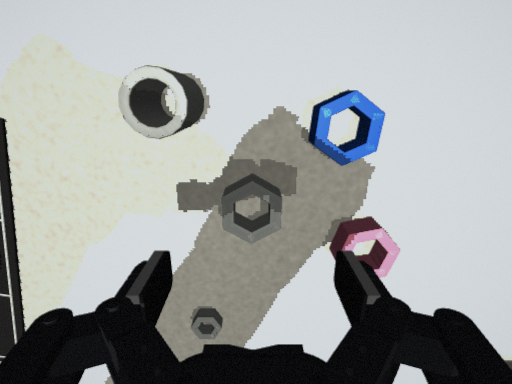

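Of the four hex nuts in w3 (steel at (252,210), blue (347,128), pink (365,248), small (207,322)), the steel one at (252,210) fits: it is large, grey and uncoloured. An enlarged crop will confirm it.

Run:
```python
import cv2
im=cv2.imread("pics/w3.png")[160:260,195:310]
cv2.imwrite("pics/w3c.png",cv2.convertScaleAbs(cv2.resize(im,None,fx=5,fy=5,interpolation=cv2.INTER_CUBIC),alpha=1.7))
```

```text
(no output)
```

View pics/w3c.png

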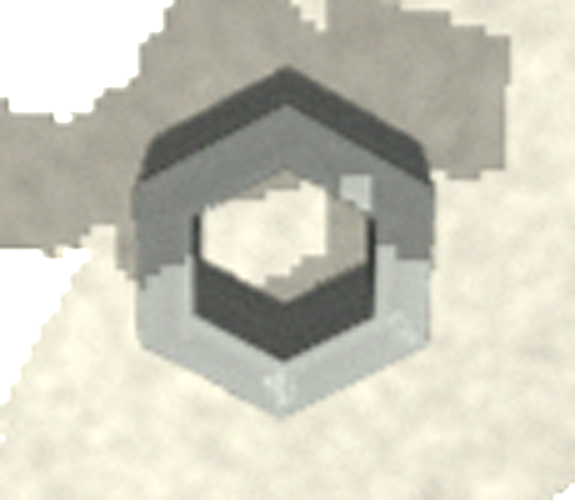

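The crop confirms a plain steel hex nut. Its top-face corners give a centre at pixel (251.5,211.9), with flats facing ±y. I'll pick it and place it behind the pillow block.

```bash
cat >> h.py <<'E'
TH=-.1824; MT=np.array([.5067,.0062])
def mat(x,y): return MT+np.array([[np.cos(TH),-np.sin(TH)],[np.sin(TH),np.cos(TH)]])@[x,y]
def st():
    s=bot.get_state(); print("t",round(s["time_s"],1),"pos",np.round(s["tool_pos"],4),"w",round(s["width"],4),"F",np.round(s["wrist_force"],1),"j6",round(s["joint_pos"][5],2)); return s
def pick(p,z,yaw,N,hi=.27):
    bot.move_ptp([*p,hi],rot(yaw)); bot.move_linear([*p,z],v=.2); bot.close_gripper(N); st(); bot.move_linear([*p,hi],v=.25); st()
def place(p,z,yaw,hi=.27):
    bot.move_ptp([*p,hi],rot(yaw)); bot.move_linear([*p,z+.02],v=.2); bot.move_linear([*p,z],v=.04); st(); bot.ungrasp(); bot.move_linear([*p,hi],v=.25); st()
E
python3 - <<'E'
from h import *
import pickle
c=pickle.load(open("w3.pkl","rb"))
p=ray(c,(251.5,211.9),.024)[0]; print(p, mat(.08,.08), bot.inverse_kinematics([*mat(.08,.08),.27],rot(.25)))
pick(p,.175,0,60)
c=cam("wrist"); cv2.imwrite("pics/w4.png",c["pixels"])
place(mat(.08,.08),.179,.25)
E
```

```text
[ 0.54055333 -0.33418435] [0.59988412 0.07036167] [ 0.11675863  0.30422345 -0.11336317  1.15320971  0.          3.00835128]
t 12.5 pos [ 0.5411 -0.3345  0.1767] w 0.0447 F [ 0.4 -0.2  5.7] j6 2.59
t 13.0 pos [ 0.5404 -0.3341  0.2695] w 0.0451 F [-0.8 -0.4 -4.1] j6 2.59
t 15.7 pos [0.5998 0.0704 0.1797] w 0.0449 F [-4.5 -0.7  4.9] j6 3.01
t 16.7 pos [0.6001 0.0704 0.2709] w 0.0855 F [-0.3 -0.6 -0.6] j6 3.01
```

Run:
```python
from h import *
import pickle
a=cam("wrist"); pickle.dump(a,open("w5.pkl","wb"))
bot.move_ptp([.620,-.279,.30],rot(1.39)); b=cam("wrist"); pickle.dump(b,open("w6.pkl","wb")); st()
A=cv2.resize(a["pixels"][100:300,130:390],None,fx=3,fy=3)[:300*2]; B=cv2.resize(b["pixels"][90:310,130:390],None,fx=3,fy=3)[:600]
cv2.imwrite("pics/w5.png",A); cv2.imwrite("pics/w6.png",B)
```

```text
t 18.3 pos [ 0.6201 -0.2782  0.2995] w 0.0854 F [0.1 0.2 0. ] j6 1.33
```

View pics/w5.png

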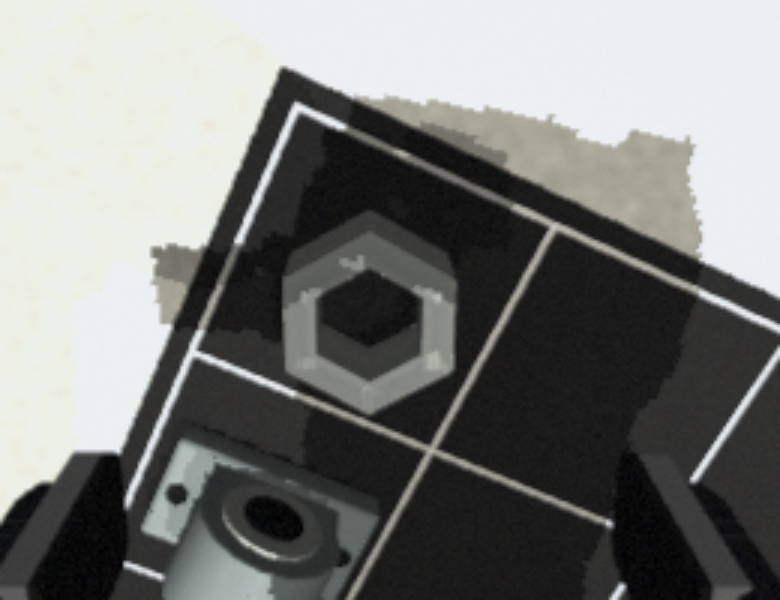

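View pics/w6.png

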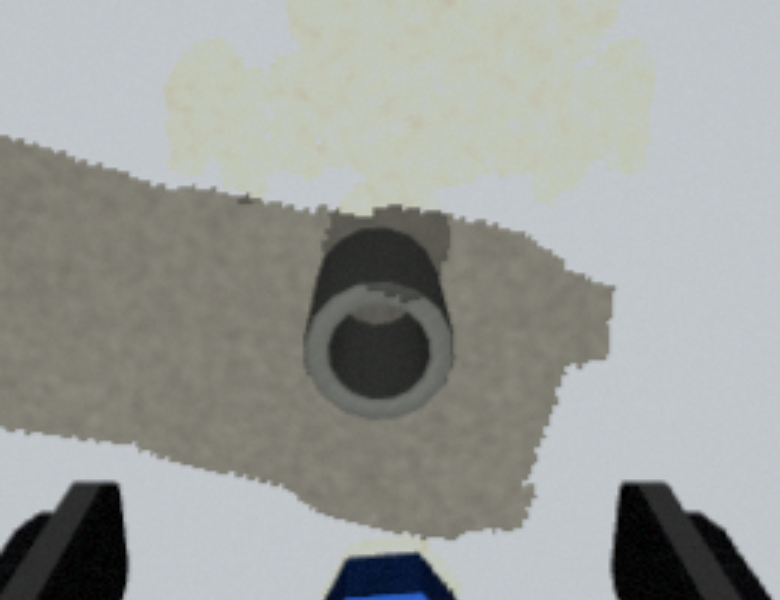

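The nut lies flat and free in the rear-left square, with its crop centre near (370,328). The tube is upright, with its top ring centred at crop (378,351). Next I'll measure both, pick the tube and place it in the centre square.

Run:
```python
from h import *
import pickle
a=pickle.load(open("w5.pkl","rb")); b=pickle.load(open("w6.pkl","rb"))
f=lambda u,v,x0,y0:((u+.5)/3-.5+x0,(v+.5)/3-.5+y0)
q=[f(*k,130,100) for k in [(298,107),(555,228),(195,352),(432,452)]]
W=ray(a,q,.003); print(W.round(4), "centre",W.mean(0).round(4),"nominal",mat(.08,.08).round(4),"nut",ray(a,f(370,328,130,100),.027).round(4))
p=ray(b,f(378,351,130,90),.06)[0]; print("sleeve",p)
pick(p,.20,1.39,60)
place(mat(0,0),.204,1.39,hi=.30)
c=cam("wrist"); pickle.dump(c,open("w7.pkl","wb"))
bot.move_ptp([.398,.29,.27],rot(1.39)); d=cam("wrist"); pickle.dump(d,open("w8.pkl","wb")); st()
A=c["pixels"][:,60:460];B=d["pixels"][:,60:460]
cv2.imwrite("pics/w78.png",np.hstack([A,B]))
```

```text
[[0.6462 0.1018]
 [0.631  0.0233]
 [0.5679 0.1157]
 [0.5527 0.0378]] centre [0.5995 0.0697] nominal [0.5999 0.0704] nut [[0.5977 0.0692]]
sleeve [ 0.62148281 -0.27751189]
t 19.6 pos [ 0.6219 -0.2777  0.2017] w 0.0386 F [0.6 0.7 6.2] j6 1.33
t 20.0 pos [ 0.6216 -0.2776  0.2706] w 0.0384 F [-0.2 -1.1 -3. ] j6 1.33
t 22.4 pos [0.5066 0.0063 0.2046] w 0.0388 F [-1.1  0.4  5.7] j6 1.76
t 23.4 pos [0.5068 0.0062 0.3006] w 0.0853 F [ 0.  0. -0.] j6 1.76
t 24.7 pos [0.3985 0.2893 0.2699] w 0.0851 F [-1.  -0.3  0.4] j6 2.38
```

View pics/w78.png

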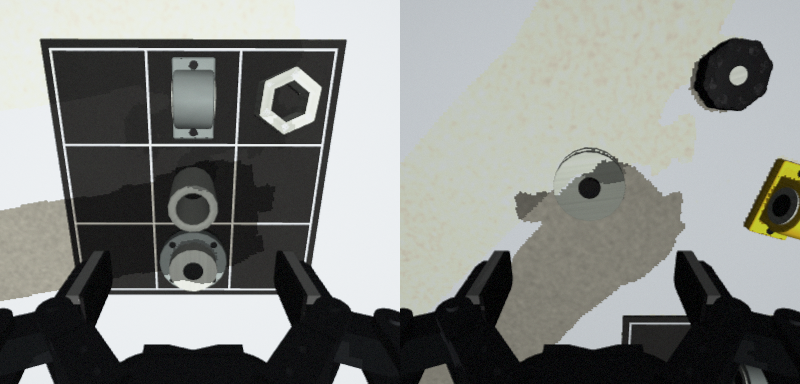

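Left half: the tube stands upright in the centre square, with the flange bore at image (254,270). Right half: the pulley bore is at image (249,188) and the knob cap at (398,75). Now I'll refine the flange and pulley bores by dark-blob centroid, then pick the pulley and place it.

```bash
cat >> h.py <<'E'
def blob(c,u,v,thr,r=14):
    g=cv2.cvtColor(c["pixels"],cv2.COLOR_BGR2GRAY)[v-r:v+r+1,u-r:u+r+1]
    n,l,s,ce=cv2.connectedComponentsWithStats((g<thr).astype(np.uint8)); k=l[r,r]; print("blob",s[k].tolist()); return ce[k]+[u-r,v-r]
E
python3 - <<'E'
from h import *
import pickle
c=pickle.load(open("w7.pkl","rb")); d=pickle.load(open("w8.pkl","rb"))
print("sleeve top",ray(c,(253,207),.063).round(4),"want",mat(0,0))
f=blob(c,254,270,50); F=ray(c,f,.028)[0]; print("flange",f,F.round(4),"nominal",mat(0,-.08).round(4))
u=blob(d,249,188,80); p=ray(d,u,.022)[0]; print("pulley",u,p.round(4))
k=ray(d,(398,75),.03)[0]; print("knob",k)
pick(p,.171,1.39,40)
tgt=(F+mat(0,-.08))/2; print(tgt)
if bot.get_state()["width"]>.05 and np.linalg.norm(F-mat(0,-.08))<.004:
    place(tgt,.2005,1.39,hi=.30)
    c=cam("wrist"); pickle.dump(c,open("w9.pkl","wb"))
    bot.move_ptp([*k,.27],rot(1.39)); e=cam("wrist"); pickle.dump(e,open("w10.pkl","wb")); st()
    cv2.imwrite("pics/w910.png",np.hstack([c["pixels"][:,60:460],e["pixels"][:,60:460]]))
E
```

```text
sleeve top [[0.5069 0.0077]] want [0.5067 0.0062]
blob [4, 7, 19, 17, 250]
flange [252.892 270.972] [ 0.4922 -0.0724] nominal [ 0.4922 -0.0725]
blob [3, 0, 23, 25, 409]
pulley [249.42787286 186.76283619] [0.3976 0.3043]
knob [0.51097672 0.3662747 ]
t 26.0 pos [0.3981 0.3048 0.1728] w 0.0564 F [-1.1 -0.7  6.4] j6 2.4
t 26.5 pos [0.3975 0.3043 0.2702] w 0.0561 F [-0.4 -0.2 -1.8] j6 2.4
[ 0.49219467 -0.07242405]
t 29.2 pos [ 0.4921 -0.0725  0.2009] w 0.0565 F [-2.4 -0.1  4.9] j6 1.61
t 30.1 pos [ 0.4923 -0.0724  0.3004] w 0.0852 F [-0.5  0.2 -0.4] j6 1.61
t 31.8 pos [0.5115 0.3651 0.2702] w 0.0859 F [0.5 0.5 0.2] j6 2.37
```

View pics/w910.png

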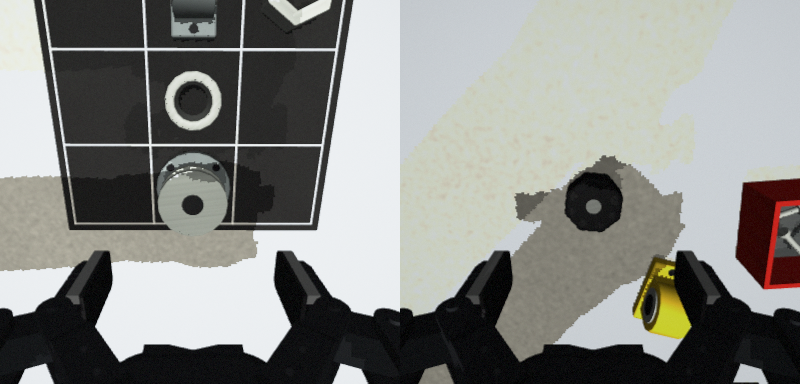

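The pulley sits flat on the flange, with its bore at image (252,205). The knob stands upright, with its cap dot at image (254,207). I'll check that the pulley is centred before taking the knob.

Run:
```python
from h import *
import pickle
c=pickle.load(open("w9.pkl","rb")); d=pickle.load(open("w10.pkl","rb"))
u=blob(c,252,205,70); P=ray(c,u,.05)[0]; print("pulley",u,P.round(4),"flange",mat(0,-.08).round(4))
d2=dict(d); d2["pixels"]=255-d["pixels"]
k=blob(d2,254,207,170,12); K=ray(d,k,.03)[0]; print("knob",k,K.round(4))
s=pickle.load(open("w8.pkl","rb")); print(cv2.cvtColor(s["pixels"],6)[172:204:1,249].tolist())
```

```text
blob [4, 4, 21, 20, 319]
pulley [252.20689655 204.69592476] [ 0.4911 -0.0739] flange [ 0.4922 -0.0725]
blob [4, 5, 15, 14, 164]
knob [253.         206.16463415] [0.511  0.3664]
[146, 95, 83, 79, 78, 47, 11, 8, 18, 18, 22, 21, 21, 24, 24, 23, 24, 24, 20, 22, 20, 24, 27, 24, 24, 21, 43, 114, 122, 120, 123, 128]
```

The pulley is within about 1.5 mm of the flange axis, which is good. Now the knob goes on top.

Run:
```python
from h import *
import pickle
pick([.511,.3664],.178,1.39,30)
if bot.get_state()["width"]>.035:
    place([.4920,-.0731],.2295,1.39,hi=.32)
    c=cam("wrist"); pickle.dump(c,open("w11.pkl","wb"))
    bot.move_ptp([.35,-.30,.40],rot(1.39)); t=bot.camera("scene")["pixels"]; st()
    T=cv2.resize(t[110:260,170:345],(400,343)); A=c["pixels"][:343,60:460]
    cv2.imwrite("pics/w11.png",np.hstack([A,T]))
```

```text
t 33.1 pos [0.5114 0.3667 0.1796] w 0.0453 F [ 0.3 -0.8  6.5] j6 2.37
t 33.7 pos [0.5111 0.3665 0.2707] w 0.0449 F [-0.2 -0.3 -1.3] j6 2.37
t 36.4 pos [ 0.4919 -0.0731  0.2295] w 0.0447 F [-1.3 -0.5  2.8] j6 1.6
t 37.4 pos [ 0.4922 -0.0731  0.3207] w 0.0852 F [-0.5 -0.3  0.7] j6 1.6
t 38.6 pos [ 0.3506 -0.2994  0.3992] w 0.0853 F [ 0.5 -0.3 -0.3] j6 1.04
```

View pics/w11.png

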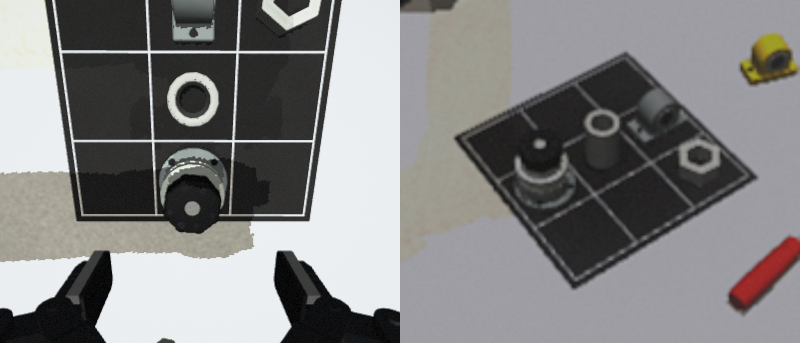

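Everything stands as asked: the knob is on the pulley (dot at image (252,209)), the tube is in the centre and the nut is behind the block. After one numeric check of the knob I'll hand in.

Run:
```python
from h import *
import pickle
c=pickle.load(open("w11.pkl","rb")); K=ray(c,(252,208.5),.08)[0]; print(K.round(4),mat(0,-.08).round(4))
if np.linalg.norm(K-mat(0,-.08))<.005: print(bot.job_done())
```

```text
[ 0.491 -0.074] [ 0.4922 -0.0725]
the job is handed in; nothing more can be done
None
```

The job is handed in: the big nut, tube, pulley and knob went to their places in that order, each measuring within about 2.5 mm of target, and everything is released. It took about 39 s of the 112 s allowed.

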